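# Switch on a box under its hinged guard

## Task

Switch on the taller of the two grey switch boxes: push up its hinged black guard with the fingers and, with the guard still held up by them, push the toggle underneath all the way over towards the hinge; then withdraw so that the guard drops shut over it. Push gently, pick nothing up, and leave the lower box and everything else on the bench as they are.

Things in the scene. Friction and masses are not known exactly. Their poses are not given: they have to be found in the camera images.
- box_tall: The taller of two grey switch boxes, 130x130 mm and 95 mm high to its flat top panel; fixed to the bench. Origin: centre of its underside. Its x axis points from its front (the side of the guard's free lip, facing the robot more or less) to its back (the guard's hinge and two sockets), z up. The guard sits on the front half of the panel.
- hinge_tall (a point): Middle of the guard's hinge pin on the taller box: 15 mm behind the box's centre, 36 mm above the panel. The pin runs along the box's y axis between two steel posts that stand 40 mm above the panel at y = +-37 mm (6 mm wide).
- lip_tall (a point): Middle of the free end of the guard's lip on the taller box (moves with the guard). Shut, it lies 73.5 mm in front of the hinge pin and 15 mm above it.
- guard_tall (a joint): Guard angle of the taller box, rad: 0 shut (level), grows as the lip rises, stop 1.25. Black flap, 62 mm wide, 3 mm thick, 50 g, reaching 60 mm forward from the pin, underside level with the pin; then a lip bent up at 45 degrees, 20 mm long: get a finger below it. Side cheeks (56 mm apart inside) hang 12.5 mm below the flap. No spring or catch: falls shut by its weight when not held.
- pivot_tall (a point): Pivot of the toggle of the taller box, on the panel 15 mm in front of the box's centre and 30 mm in front of the hinge pin, under the guard.
- toggle_tall (a joint): Angle of the taller box's toggle, rad: 0 off (leaning 0.4 rad to the front, towards the lip), 0.8 on (leaning 0.4 rad to the back, towards the hinge). A steel lever 29 mm long, 8 mm thick, with a 12 mm ball end; a stiff pivot holds it wherever it is left, so push it up to its stop; it needs about 1.5 N at its end.
- box_low: The lower of two grey switch boxes, 130x130 mm and 55 mm high to its flat top panel; fixed to the bench. Origin: centre of its underside. Its x axis points from its front (the side of the guard's free lip, facing the robot more or less) to its back (the guard's hinge and two sockets), z up. The guard sits on the front half of the panel.
- hinge_low (a point): Middle of the guard's hinge pin on the lower box: 15 mm behind the box's centre, 36 mm above the panel. The pin runs along the box's y axis between two steel posts that stand 40 mm above the panel at y = +-37 mm (6 mm wide).
- lip_low (a point): Middle of the free end of the guard's lip on the lower box (moves with the guard). Shut, it lies 73.5 mm in front of the hinge pin and 15 mm above it.
- guard_low (a joint): Guard angle of the lower box, rad: 0 shut (level), grows as the lip rises, stop 1.25. Black flap, 62 mm wide, 3 mm thick, 50 g, reaching 60 mm forward from the pin, underside level with the pin; then a lip bent up at 45 degrees, 20 mm long: get a finger below it. Side cheeks (56 mm apart inside) hang 12.5 mm below the flap. No spring or catch: falls shut by its weight when not held.
- pivot_low (a point): Pivot of the toggle of the lower box, on the panel 15 mm in front of the box's centre and 30 mm in front of the hinge pin, under the guard.
- toggle_low (a joint): Angle of the lower box's toggle, rad: 0 off (leaning 0.4 rad to the front, towards the lip), 0.8 on (leaning 0.4 rad to the back, towards the hinge). A steel lever 29 mm long, 8 mm thick, with a 12 mm ball end; a stiff pivot holds it wherever it is left, so push it up to its stop; it needs about 1.5 N at its end.
- weigh_boat: Bystander, loose: white square plastic weighing dish, 78x78x18 mm. Origin: centre of its underside.
- stopper_a: Bystander, loose: brown rubber stopper, 28 mm across, 24 mm tall. Origin: centre of its underside.
- vial_a: Bystander, loose: small glass vial with screw cap, 23 mm across, 44 mm tall. Origin: centre of its underside.
- marker: Bystander, loose: marker pen lying down, 132 mm long, 13 mm thick. Origin: centre of its underside.
- hdpe_b: Bystander, loose: white plastic reagent bottle, 48 mm across, 87 mm tall. Origin: centre of its underside.
- amber_b: Bystander, loose: amber reagent bottle, 46 mm across, 91 mm tall. Origin: centre of its underside.

How it is judged (in metres and radians):
On the way, in this order (a step that is already met when the one before it is completed fails the run):
1. the taller box's guard is pushed well up, its toggle still off (guard above 0.25 rad) (value of joint guard_tall above 0.25 rad and value of joint toggle_tall below 0.3 rad), for 0.1 s.
2. the toggle is pushed over to on while the guard is held up (toggle above 0.65 rad, guard above 0.1 rad) (value of joint toggle_tall above 0.65 rad and value of joint guard_tall above 0.1 rad), for 0.05 s.
At the end, for the whole second after the job is handed in: The taller box's toggle is fully on (above 0.65 of 0.8 rad) and its guard is shut (below 0.06 rad); the lower box's toggle is off (below 0.1 rad) and its guard shut (below 0.06 rad) (value of joint toggle_tall above 0.65 rad and value of joint each of guard_tall, guard_low below 0.06 rad and value of joint toggle_low below 0.1 rad); the robot touches nothing.
It fails at once if the lower box's guard is raised or its toggle moved (value of joint guard_low above 0.15 rad or value of joint toggle_low above 0.2 rad).
It fails at once if a loose bystander is pushed, knocked over or picked up (moved more than 25 mm) (distance of any of weigh_boat, stopper_a, vial_a, marker, hdpe_b, amber_b from where it was at the start of the episode above 0.025 m).
It fails at once if the fingers press on the taller box harder than 40 N (contact force between the fingers and box_tall above 40 N).
It also fails if it takes over 45 s, if anything falls off the work surface, if the arm or the gripper's body presses on something with over 40 N, if the wrist force passes 120 N, or if a joint passes its speed limit or range.

## Robot

A 6-joint arm with a two-finger parallel gripper is mounted at the origin on a cart in front of the work surface, level with it; the furniture and walls round the work are solid. World frame = base frame: x ahead of the robot, y to its left, z up, the work surface at z = 0. Lengths are in mm, angles in degrees, forces in N, time in s.
With the tool pointing down it reaches from about 300 to 850 mm from the base axis. Payload 4.2 kg.
Tool frame: the origin (TCP) lies at the very end of the fingers, on their centre line; the grasp point (between the pads) lies 19 mm behind it (env.grip_point_offset is the distance from the TCP to the grasp point, in mm); z points along the fingers, y is the line along which they close (so a half turn about z gives the same grasp; the last joint's range is limited). The gripper opens to 91 mm and grips with 3 to 60 N. Pads are 32 mm wide; open, the fingers measure 118 mm over their backs; the gripper's body (76 mm by 178 mm) begins 60 mm behind the grasp point.
Start: joints at [71.62, 18.312, 89.639, -0, 72.044, -1.146], TCP at [170.366, 549.198, 213.976] pointing down, gripper open.
Joint ranges: [-177.97, 177.97], [-48.28, 115.42], [12.27, 149.76], [-77.06, 257.06], [2.81, 150.46], [-146.56, 146.56]. Speed limits (degrees/s): [147.25, 147.25, 180, 180, 180, 180].

## Interface

Orientations are given as [roll, pitch, yaw] about the fixed x, y, z axes, in that order (R = Rz(yaw) Ry(pitch) Rx(roll)).
In Python, from workcell import env gives the robot as it stands. The module is installed in compiled form; this text tells all that it offers.
- The arm moves only by the tool arm_command, never from a script. Its argument "rows" is a list of rows, each an object with "delta_pos": the shift along the tool's x, y, z in mm, a list of three; "roll": the turn about the tool's z in units of 5 degrees (1.0 is 5 degrees); "jaw": the opening in per cent of the stroke, from 0 (shut) to 100 (fully open). A call has 1 to 20 rows; each row is the pose to reach, as a shift and turn from the pose commanded when the call began, along the tool's axes at that moment; what a row does not reach only later rows make up. A row lasts 1/12 s, in which the tool goes at most 41.7 mm and 7.16 degrees, less where a joint would pass 70% of its speed; a pose out of reach is approached as far as the arm can. A call with a gripper value outside its range is refused whole. The fingers move at their own pace and stop on an object; "squeeze" is the grip in N (left out, the last holds). Time passes only in rows, so rows that repeat a pose let the fingers close. It gives the time, the measured TCP pose, the force, the opening and the grip force at its end, in the units of the state.
- env.state(): the state, without advancing time (a new reading comes with each control period).
- env.grab_frame(name): name is "scene" or "top"; returns a dict with "img" (384x512x3 uint8, blue, green, red), "z_map" (384x512 float32, mm along the optical axis (not along the pixel's ray), 0 where there is no reading), "fov_y" (degrees; the focal length in pixels is half the picture's height over the tangent of half this angle, whatever the lens; pixels are square), "cx", "cy" (the principal point, pixels), "R" (3x3) and "t" (3): a world point X has camera coordinates R X + t. Camera axes: x right, y down, z forward; pixel columns grow to the right and rows downward; lengths in mm; the calibration is good to about 2 mm. A picture is of the moment at which its call begins.
- env.job_done(): hands the job in; it is judged then, once.
The state is a dict: "time_s": time; "qpos": joint angles; "qvel": joint speeds; "effort": joint torques, N m; "ee_pos": TCP position; "ee_rot": TCP orientation; "force": force on the tool from outside, world axes, zero at the start; "torque": the same for the moment, N m; "gripper_width": finger opening in mm; "gripper_force": force on a finger pad.
Only numpy, scipy, OpenCV 4.12 (cv2) and the standard library are available. Lean on these libraries where they do the work, as an engineer would, in place of code of your own. Each camera call takes 0.05 s, during which the arm holds its last target. There are 200 camera calls.

## Working session

There is one attempt and no reset: what is moved stays moved. The work goes in short steps, Python scripts to look and compute and a tool call to move; the robot and the scene stay as the last step left them, time stands still between calls to the robot, and variables do not carry over. Pictures are saved under pics/ and viewed, at most 10 in all, crops included, and the job is handed in when it is done.

Besides the shell and the picture viewer there is one more tool, called after "Request:" as name(argument=value, ...), one argument or row to a line, values as JSON. arm_command: Moves the arm, as the interface text tells. Its arguments: {"type":"object","properties":{"rows":{"type":"array"},"squeeze":{"type":"number"}},"required":["rows"]}

```bash
mkdir -p pics; cat > h.py <<'E'
from workcell import env
import numpy as np, cv2
def grab(n,save=None):
    f=env.grab_frame(n)
    if save: cv2.imwrite('pics/'+save,f['img'])
    return f
def world(f):
    z=f['z_map']; h,w=z.shape
    fl=h/2/np.tan(np.radians(f['fov_y'])/2)
    u,v=np.meshgrid(np.arange(w),np.arange(h))
    P=np.stack([(u-f['cx'])/fl*z,(v-f['cy'])/fl*z,z],-1)
    W=(P-np.array(f['t']))@np.array(f['R'])
    W[z==0]=np.nan
    return W
E
python3 - <<'E'
from h import *
a=grab('scene');b=grab('top')
cv2.imwrite('pics/a.png',np.hstack([a['img'],b['img']])[:, :])
im=np.vstack([a['img'],b['img']]); cv2.imwrite('pics/a.png',cv2.resize(im,(400,600)) if 0 else np.hstack([cv2.resize(a['img'],(400,300)),cv2.resize(b['img'],(400,300))]))
cv2.imwrite('pics/top.png',b['img'])
for n,f in(('s',a),('t',b)):
    W=world(f); R=np.array(f['R']); print(n,f['fov_y'],-R.T@np.array(f['t']),R[2])
    np.save(n+'.npy',W)
    for z0 in (95,55):
        m=(abs(W[...,2]-z0)<4)
        print(z0,m.sum(),np.nanmedian(W[m],0))
print(env.state())
E
```

```text
s 44.55366196214185 [  85.3136416  -550.88751099  765.4662266 ] [ 0.4349516   0.67280412 -0.59845779]
95 3346 [632.71098546   6.36908881  95.16034309]
55 2822 [734.68407941 290.08098016  55.26811722]
t 52.15745076466315 [ 453.04287217  197.80140492 1084.26793658] [ 0.11422089 -0.00745075 -0.99342744]
95 3230 [656.56203174  29.62155237  93.95645145]
55 2788 [699.40892853 296.67459558  54.47875963]
{'time_s': 0.1, 'qpos': array([ 7.16184862e+01,  1.83462562e+01,  8.96984821e+01, -1.84448773e-03,
        7.20429043e+01, -1.14596135e+00]), 'qvel': array([-0.0033643 ,  0.06383758, -0.04778927,  0.0192418 , -0.0320205 ,
        0.0488247 ]), 'effort': array([ 2.38442597e-03, -4.13339496e+01, -2.32509309e+01,  7.30157713e-02,
        4.21810860e-02, -6.35425135e-05]), 'ee_pos': array([170.24355957, 548.75849856, 213.22793581]), 'ee_rot': array([-1.79912340e+02,  6.09868905e-07,  1.62765018e+02]), 'force': array([-0.59348541,  0.20874965,  0.18773067]), 'torque': array([-0.00774702, -0.03822536,  0.01849467]), 'gripper_force': 0.0, 'gripper_width': 90.91524724602967}
```

View pics/a.png

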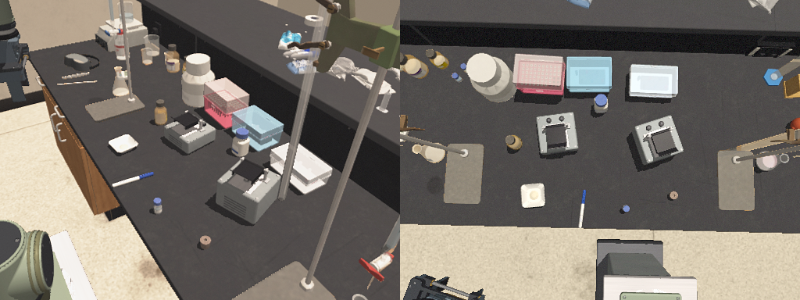

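View pics/top.png

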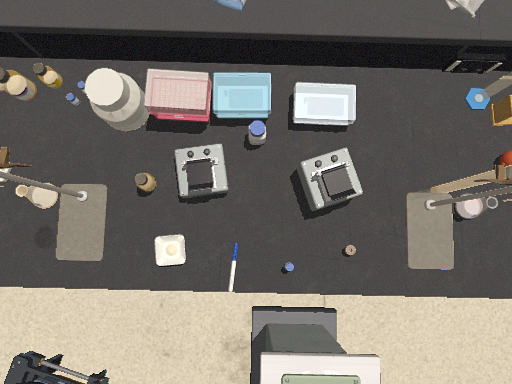

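The two boxes are at px (201,171) and (330,180) in the top view; the right one is the taller, turned a little. The vial, stopper and marker lie in front of them. Next I measure both boxes' poses.

```bash
python3 - <<'E'
from h import *
a=np.load('s.npy');b=np.load('t.npy')
def rect(P):
    (c,s,ang)=cv2.minAreaRect(P.astype(np.float32)); return np.round(c,1),np.round(s,1),round(ang,1)
for name,z0,reg in(('tall',95,(500,780,-120,120)),('low',55,(560,840,180,400))):
    al=[]
    for n,W in(('s',a),('t',b)):
        m=(W[...,0]>reg[0])&(W[...,0]<reg[1])&(W[...,1]>reg[2])&(W[...,1]<reg[3])
        p=m&(abs(W[...,2]-z0)<5)
        k,l,st,_=cv2.connectedComponentsWithStats(p.astype(np.uint8),connectivity=8)
        j=1+np.argmax(st[1:,4]); P=W[p]
        # drop isolated pts
        from scipy.spatial import cKDTree
        c=np.median(P[:,:2],0); P=P[np.hypot(*(P[:,:2]-c).T)<115]
        print(name,n,'panel',rect(P[:,:2]),len(P),np.median(P[:,2]))
        g=m&(W[...,2]>z0+20)&(W[...,2]<z0+65)
        G=W[g]; print('  high',len(G),rect(G[:,:2]),np.percentile(G[:,2],[5,50,95]).round(1))
        G2=W[m&(abs(W[...,2]-z0-39)<3.5)]; print('  flap',rect(G2[:,:2]))
        al.append(P)
    A=np.vstack(al); print('both',rect(A[:,:2]))
for n,f in(('s',a),('t',b)):
    pass
# obstacles near the tall box, higher than 20 mm
W=np.vstack([a.reshape(-1,3),b.reshape(-1,3)]); W=W[~np.isnan(W[:,0])]
m=(W[:,0]>250)&(W[:,0]<850)&(abs(W[:,1])<350)&(W[:,2]>12)
H=np.zeros((24,28))
for x,y,z in W[m]:
    i,j=int((x-250)//25),int((y+350)//25); H[i,j]=max(H[i,j],z)
print('rows x=250.. cols y=-350..'); print('\n'.join(' '.join('%4d'%v for v in r) for r in H))
E
```

```text
tall s panel (array([613.2, -11.4]), array([131.1, 130.6]), 20.5) 1714 95.52946688413118
  high 787 (array([597. , -17.2]), array([81.5, 85.8]), 20.1) [124.9 134.3 143.4]
  flap (array([603.6, -14.8]), array([67.3, 85.8]), 20.1)
tall t panel (array([615.9,  -8.6]), array([128. , 129.1]), 19.8) 1458 93.30692234951292
  high 865 (array([598.9, -15.8]), array([81.2, 84.3]), 20.1) [128.5 132.6 142.5]
  flap (array([602.5, -14.3]), array([72.7, 84.1]), 19.5)
both (array([614.1, -10.5]), array([132.6, 131.1]), 19.4)
low s panel (array([633.2, 330.4]), array([133.7, 132.9]), 9.3) 955 55.35420183518616
  high 1625 (array([707.6, 287.5]), array([267.8, 219.1]), 1.4) [ 77.1  89.4 118.9]
  flap (array([710.5, 343.8]), array([249.9,  90.1]), 5.8)
low t panel (array([635.1, 331.5]), array([128.8, 129. ]), 9.8) 1365 53.41838435997705
  high 2358 (array([706.1, 289.9]), array([267.6, 219.8]), 0.0) [ 76.   91.6 119.3]
  flap (array([707.3, 345.3]), array([252. ,  90.7]), 6.9)
both (array([633.2, 330.4]), array([133.7, 132.9]), 9.4)
rows x=250.. cols y=-350..
   0    0    0    0    0    0    0    0  
[... 2618 characters left out ...]

   0    0    0    0    0    0    0    0    0    0    0    0    0    0    0    0    0    0    0    0   89   89   89    0    0    0    0    0
   0    0    0    0    0    0    0    0    0    0    0   49   49   34   34    0    0    0    0    0   89   89   87    0    0    0  112  108
   0    0    0    0    0    0    0    0    0    0   65   66   67   66   66   68   66   65    0   77   81   81   83   81   81   80  122  123
   0    0    0    0    0    0    0    0    0    0   66   66   66   66   67   66   66   66    0   79   82   82   81   82   82   83  123  123
   0    0    0    0    0    0    0    0    0    0   68   66   66   67   67   66   67   65    0   80   82   81   81   82   82   82  125  124
```

Box_tall is at about (614.5, -10) with yaw 20° and its panel at 95, and its size (131x130) agrees with the text. Next I close the fingers and move to a point in front of the lip, with the tool's x axis along the box's x axis.

Request:
arm_command(
  rows=[
    {"delta_pos":[-509,-464,0],"roll":-7.45,"jaw":0},
    {"delta_pos":[-509,-464,0],"roll":-7.45,"jaw":0},
    {"delta_pos":[-509,-464,0],"roll":-7.45,"jaw":0},
    {"delta_pos":[-509,-464,0],"roll":-7.45,"jaw":0},
    {"delta_pos":[-509,-464,0],"roll":-7.45,"jaw":0},
    {"delta_pos":[-509,-464,0],"roll":-7.45,"jaw":0},
    {"delta_pos":[-509,-464,0],"roll":-7.45,"jaw":0},
    {"delta_pos":[-509,-464,0],"roll":-7.45,"jaw":0},
    {"delta_pos":[-509,-464,0],"roll":-7.45,"jaw":0},
    {"delta_pos":[-509,-464,0],"roll":-7.45,"jaw":0},
    {"delta_pos":[-509,-464,0],"roll":-7.45,"jaw":0},
    {"delta_pos":[-509,-464,0],"roll":-7.45,"jaw":0},
    {"delta_pos":[-509,-464,0],"roll":-7.45,"jaw":0},
    {"delta_pos":[-509,-464,0],"roll":-7.45,"jaw":0},
    {"delta_pos":[-509,-464,0],"roll":-7.45,"jaw":0},
    {"delta_pos":[-509,-464,0],"roll":-7.45,"jaw":0},
    {"delta_pos":[-509,-464,0],"roll":-7.45,"jaw":0},
    {"delta_pos":[-509,-464,0],"roll":-7.45,"jaw":0},
    {"delta_pos":[-509,-464,0],"roll":-7.45,"jaw":0},
    {"delta_pos":[-509,-464,0],"roll":-7.45,"jaw":0},
  ],
)

```text
time_s: 1.77
ee_pos: [518.3, -44.4, 213.4]
ee_rot: [179.9, -0.1, -160.0]
force: [0.5, 0.8, -0.1]
gripper_width: 0.2
gripper_force: 0.0
```

```bash
cat >> h.py <<'E'
C=np.array([614.5,-10]);ex=np.array([np.cos(np.radians(20)),np.sin(np.radians(20))]);ey=np.array([-ex[1],ex[0]])
def box(W): # pin-relative x, y, z above pin
    d=W[...,:2]-C
    return np.stack([d@ex-15,d@ey,W[...,2]-131],-1)
def st():
    s=env.state(); b=box(np.array(s['ee_pos'])); print('t',s['time_s'],'face',(b[0]+16).round(1),'y',b[1].round(1),'z',s['ee_pos'][2].round(1),'F',s['force'].round(1))
E
python3 - <<'E'
from h import *
f=grab('scene');W=world(f);b=box(W);st()
i=f['img'][150:300,210:410];cv2.imwrite('pics/b.png',cv2.resize(i,(800,600),interpolation=cv2.INTER_CUBIC))
m=(abs(b[...,1])<60)&(b[...,0]>-140)&(b[...,0]<40)
s=env.state()['ee_pos']
# robot side profile: height above TCP vs box x, y ranges
for lo in range(-5,130,10):
    q=b[m&(W[...,2]-s[2]>lo)&(W[...,2]-s[2]<=lo+10)]
    if len(q): print(lo,len(q),'x',np.percentile(q[:,0],[2,98]).round(),'y',np.percentile(q[:,1],[2,98]).round())
# lip
t=world(grab('top'));tb=box(t)
for n,B in(('s',b),('t',tb)):
    q=B[(abs(B[...,1])<28)&(B[...,0]>-85)&(B[...,0]<-40)&(B[...,2]>-5)&(B[...,2]<25)]
    for x in range(-80,-44,5):
        k=q[(q[:,0]>=x)&(q[:,0]<x+5)]
        if len(k): print(n,x,len(k),np.median(k[:,2]).round(1))
    q=q[q[:,2]>8];print(n,'lip y',np.percentile(q[:,1],[2,98]),'xmin',q[:,0].min())
E
```

```text
t 1.8167 face -101.1 y 1.1 z 213.6 F [-0.   0.4 -0.3]
-5 14 x [-137. -110.] y [-7.  8.]
5 71 x [-138. -105.] y [-10.  11.]
15 81 x [-137. -103.] y [-10.  11.]
25 87 x [-137. -103.] y [-11.  12.]
35 91 x [-137. -103.] y [-12.  13.]
45 98 x [-137. -107.] y [-13.  14.]
55 70 x [-137. -121.] y [-14.  15.]
65 14 x [-138. -118.] y [-23.  14.]
75 27 x [-139. -109.] y [-25.  -7.]
85 33 x [-138.  -90.] y [-25.  59.]
95 22 x [-140.  -88.] y [-25.  60.]
105 28 x [-140.  -98.] y [-31.  60.]
115 226 x [-140.  -94.] y [-60.  60.]
125 98 x [-140.  -96.] y [-50. -16.]
s -80 1 17.4
s -75 34 15.0
s -65 1 1.5
s -60 31 3.9
s -55 48 3.5
s -50 44 3.3
s -45 43 3.4
s lip y [-25.5687466   24.90912058] xmin -75.6785832831321
t -75 20 13.5
t -70 50 11.0
t -65 43 6.8
t -60 42 1.9
t -55 50 1.2
t -50 43 0.8
t -45 49 1.2
t lip y [-26.09313608  26.61511297] xmin -72.20917629386604
```

View pics/b.png

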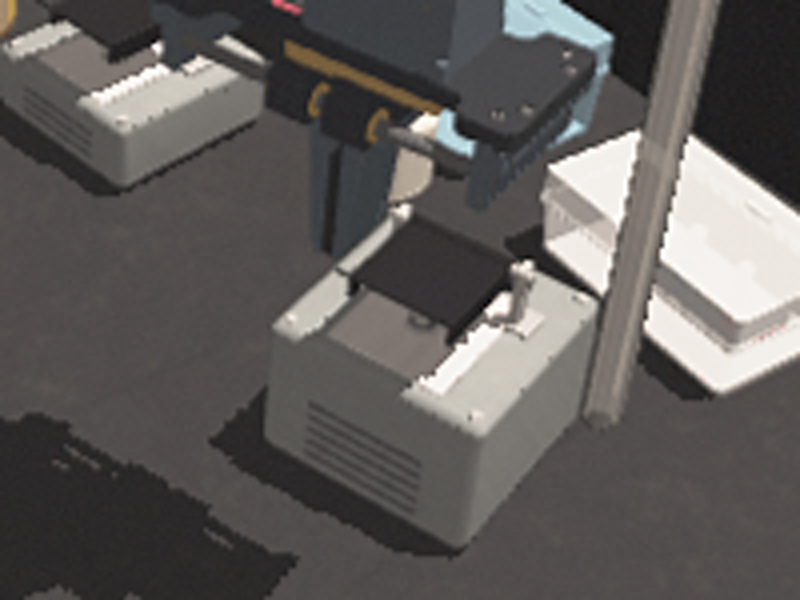

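The closed fingers (px 350,190) stand in front of the lip and above it, centred to about 1 mm. I lower them in front of the lip and close the gap.

Request:
arm_command(
  rows=[
    {"delta_pos":[0,-1,35],"roll":0,"jaw":0},
    {"delta_pos":[0,-1,65],"roll":0,"jaw":0},
    {"delta_pos":[0,-1,88],"roll":0,"jaw":0},
    {"delta_pos":[0,-1,88],"roll":0,"jaw":0},
    {"delta_pos":[-10,-1,88],"roll":0,"jaw":0},
    {"delta_pos":[-18,-1,88],"roll":0,"jaw":0},
    {"delta_pos":[-23,-1,88],"roll":0,"jaw":0},
    {"delta_pos":[-25,-1,88],"roll":0,"jaw":0},
    {"delta_pos":[-25,-1,88],"roll":0,"jaw":0},
    {"delta_pos":[-25,-1,88],"roll":0,"jaw":0},
  ],
)

```text
time_s: 2.7
ee_pos: [543.5, -37.0, 126.6]
ee_rot: [-180.0, 0.1, -160.0]
force: [-0.0, -0.9, 0.8]
gripper_width: 0.4
gripper_force: 0.0
```

```bash
python3 -c "
from h import *
st()"
```

```text
t 2.7 face -75.0 y -1.1 z 126.6 F [-0.  -0.9  0.8]
```

Request:
arm_command(
  rows=[
    {"delta_pos":[-3,0,-1],"roll":0,"jaw":0},
    {"delta_pos":[-4,0,-5],"roll":0,"jaw":0},
    {"delta_pos":[-5,0,-9],"roll":0,"jaw":0},
    {"delta_pos":[-7,0,-14],"roll":0,"jaw":0},
    {"delta_pos":[-9,0,-19],"roll":0,"jaw":0},
    {"delta_pos":[-12,0,-24],"roll":0,"jaw":0},
    {"delta_pos":[-12,0,-24],"roll":0,"jaw":0},
  ],
)

```text
time_s: 3.28
ee_pos: [553.6, -33.3, 151.6]
ee_rot: [-180.0, -0.1, -160.0]
force: [-7.2, -1.8, 3.6]
gripper_width: 0.4
gripper_force: 3.4
```

```bash
cat >> h.py <<'E'
def guard(save=None):
    st()
    f=grab('scene');b=box(world(f))
    hsv=cv2.cvtColor(f['img'],cv2.COLOR_BGR2HSV)
    m=(abs(b[...,1])<36)&(b[...,0]>-80)&(b[...,0]<10)&(b[...,2]>-3)&(b[...,2]<90)&(hsv[...,2]<60)
    q=b[m]
    for x in range(-80,10,6):
        k=q[(q[:,0]>=x)&(q[:,0]<x+6)]
        if len(k)>4: print(x+3,len(k),'z',np.percentile(k[:,2],[5,50,95]).round(),'y',np.percentile(k[:,1],[5,95]).round())
    if save:
        cv2.imwrite('pics/'+save,cv2.resize(f['img'][130:280,230:430],(800,600),interpolation=cv2.INTER_CUBIC))
E
python3 -c "
from h import *
guard('c.png')"
```

```text
t 3.2833 face -64.2 y -1.0 z 151.6 F [-7.2 -1.8  3.6]
-65 19 z [33. 39. 41.] y [-29. -11.]
-59 37 z [15. 31. 39.] y [-31. -10.]
-53 7 z [11. 17. 23.] y [-31. -30.]
-47 11 z [ 9. 18. 22.] y [-31. -27.]
-41 13 z [ 7. 18. 21.] y [-31. -22.]
-35 20 z [ 4. 17. 19.] y [-31.  -1.]
-29 31 z [ 5. 14. 16.] y [-31.   2.]
-23 26 z [ 1. 12. 14.] y [-31.  -1.]
-17 28 z [ 3. 10. 12.] y [-31.   8.]
-11 25 z [1. 8. 9.] y [-30.   8.]
-5 25 z [5. 6. 8.] y [-23.  15.]
1 20 z [3. 5. 6.] y [-19.  14.]
```

View pics/c.png

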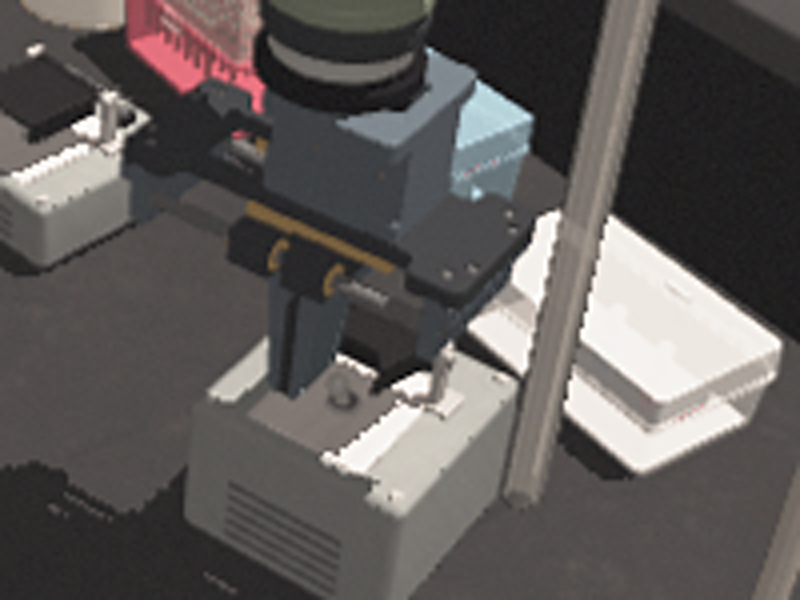

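The guard is up about 0.35 rad and the toggle (px 342,390) is still off. I keep raising it.

Request:
arm_command(
  rows=[
    {"delta_pos":[-2,0,-6],"roll":0,"jaw":0},
    {"delta_pos":[-5,0,-11],"roll":0,"jaw":0},
    {"delta_pos":[-8,0,-16],"roll":0,"jaw":0},
    {"delta_pos":[-11,0,-20],"roll":0,"jaw":0},
    {"delta_pos":[-11,0,-20],"roll":0,"jaw":0},
  ],
)

```text
time_s: 3.75
ee_pos: [566.3, -29.0, 171.3]
ee_rot: [-179.9, 0.2, -160.0]
force: [-0.6, 0.1, -0.2]
gripper_width: 0.4
gripper_force: 0.3
```

```bash
python3 -c "
from h import *
guard()"
```

```text
t 3.75 face -50.8 y -1.4 z 171.3 F [-0.6  0.1 -0.2]
-53 24 z [30. 49. 58.] y [-31.  29.]
-47 73 z [29. 44. 56.] y [-31.   7.]
-41 9 z [20. 26. 34.] y [-31. -30.]
-35 13 z [14. 21. 30.] y [-32. -30.]
-29 6 z [11. 22. 27.] y [-31. -26.]
-23 11 z [ 6. 17. 23.] y [-31. -27.]
-17 12 z [ 3. 12. 17.] y [-32. -21.]
-11 10 z [-1.  8. 13.] y [-32. -19.]
-5 5 z [0. 6. 9.] y [-31. -19.]
1 5 z [4. 6. 6.] y [-29. -13.]
```

Request:
arm_command(
  rows=[
    {"delta_pos":[0,0,7],"roll":0,"jaw":0},
    {"delta_pos":[0,0,14],"roll":0,"jaw":0},
    {"delta_pos":[0,0,21],"roll":0,"jaw":0},
    {"delta_pos":[0,0,28],"roll":0,"jaw":0},
    {"delta_pos":[0,0,35],"roll":0,"jaw":0},
    {"delta_pos":[0,0,35],"roll":0,"jaw":0},
  ],
)

```text
time_s: 4.3
ee_pos: [563.3, -29.2, 132.8]
ee_rot: [179.9, -0.2, -160.0]
force: [-0.2, -0.3, -0.9]
gripper_width: 0.5
gripper_force: 0.1
```

```bash
python3 -c "
from h import *
guard('d.png')"
```

```text
t 4.3 face -53.7 y -0.5 z 132.8 F [-0.2 -0.3 -0.9]
-77 9 z [56. 83. 88.] y [-26.   3.]
-53 18 z [30. 41. 45.] y [-31. -14.]
-47 23 z [22. 36. 41.] y [-31. -12.]
-41 9 z [17. 28. 33.] y [-31. -30.]
-35 11 z [13. 23. 28.] y [-31. -26.]
-29 10 z [ 9. 16. 25.] y [-31. -30.]
-23 6 z [ 6. 12. 16.] y [-31. -30.]
-17 8 z [ 0.  7. 12.] y [-32. -30.]
-11 5 z [-2.  1.  6.] y [-31. -30.]
```

View pics/d.png

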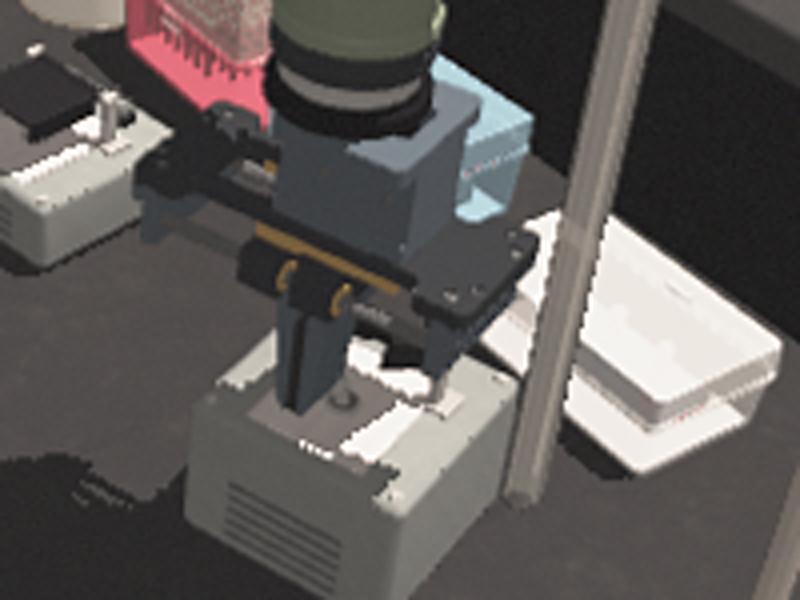

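The guard is still held at about 0.6 rad and the toggle (px 345,397) is still off, just behind the fingertip. I go down to ball height and start pushing.

Request:
arm_command(
  rows=[
    {"delta_pos":[0,0,6],"roll":0,"jaw":0},
    {"delta_pos":[0,0,13],"roll":0,"jaw":0},
    {"delta_pos":[0,0,13],"roll":0,"jaw":0},
    {"delta_pos":[-3,0,13],"roll":0,"jaw":0},
    {"delta_pos":[-6,0,13],"roll":0,"jaw":0},
    {"delta_pos":[-8,0,13],"roll":0,"jaw":0},
    {"delta_pos":[-8,0,13],"roll":0,"jaw":0},
  ],
)

```text
time_s: 4.93
ee_pos: [572.9, -26.3, 122.2]
ee_rot: [-180.0, 0.1, -160.0]
force: [-0.2, 0.1, -0.1]
gripper_width: 0.2
gripper_force: 0.1
```

```bash
python3 -c "
from h import *
guard()"
```

```text
t 4.9333 face -43.6 y -1.1 z 122.2 F [-0.2  0.1 -0.1]
-77 70 z [ 1. 27. 84.] y [-26.   3.]
-71 14 z [19. 49. 81.] y [-26.   3.]
-47 11 z [14. 32. 53.] y [-31. -11.]
-41 27 z [28. 51. 56.] y [-31. -20.]
-35 5 z [19. 23. 29.] y [-31. -29.]
-29 5 z [13. 18. 23.] y [-31. -30.]
-23 5 z [11. 13. 16.] y [-31. -31.]
-17 5 z [4. 6. 9.] y [-31. -30.]
```

Request:
arm_command(
  rows=[
    {"delta_pos":[-2,0,2],"roll":0,"jaw":0},
    {"delta_pos":[-4,0,3],"roll":0,"jaw":0},
    {"delta_pos":[-6,0,3],"roll":0,"jaw":0},
    {"delta_pos":[-6,0,3],"roll":0,"jaw":0},
  ],
)

```text
time_s: 5.32
ee_pos: [574.9, -25.6, 120.5]
ee_rot: [-180.0, -0.3, -160.0]
force: [-10.8, -3.9, 13.6]
gripper_width: 0.9
gripper_force: 12.5
```

```bash
python3 -c "
from h import *
guard('e.png')"
```

```text
t 5.3167 face -41.5 y -1.1 z 120.5 F [-10.8  -3.9  13.6]
-77 48 z [ 0. 28. 84.] y [-11.   3.]
-71 38 z [ 3. 38. 82.] y [-26.   3.]
-47 10 z [ 9. 18. 37.] y [-31. -11.]
-41 26 z [31. 50. 55.] y [-31. -20.]
-29 5 z [17. 20. 21.] y [-31. -29.]
-23 6 z [11. 14. 17.] y [-31. -31.]
-11 6 z [1. 3. 7.] y [-31. -30.]
-5 6 z [-2. -0.  2.] y [-25.   2.]
```

View pics/e.png

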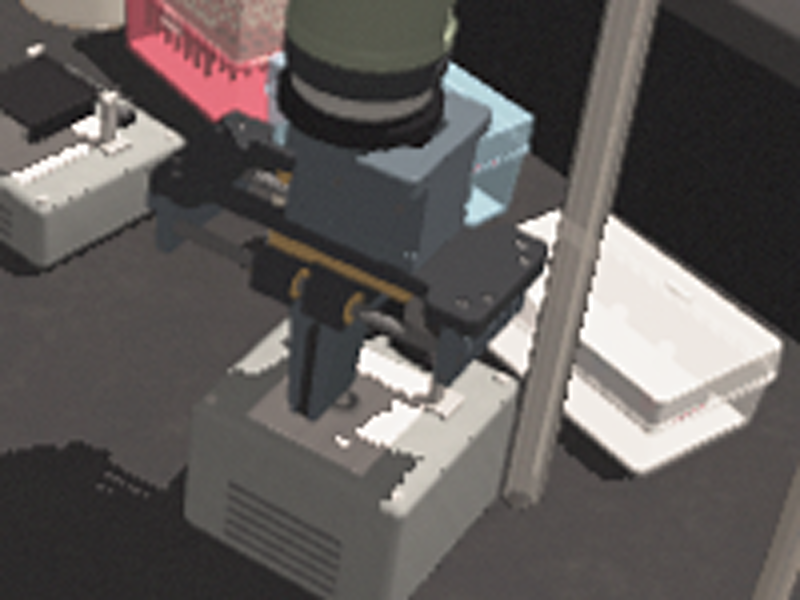

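At face -41.5 the load jumped to about 11 N back and 14 N up, while the toggle has not visibly moved. I think the lip end is trapped under the gripper's body. I'll measure the gripper's profile before going on.

```bash
python3 - <<'E'
from h import *
f=grab('scene');b=box(world(f));s=env.state()
p=box(np.array(s['ee_pos']))
r=b-p
for (y0,y1) in((-110,-60),(-60,-20),(-20,10)):
  for lo in range(-4,130,4 if y1==10 else 8):
    st_=4 if y1==10 else 8
    q=r[(r[...,1]>y0)&(r[...,1]<y1)&(r[...,2]>lo)&(r[...,2]<=lo+st_)&(abs(r[...,0])<60)]
    if len(q)>3: print((y0,y1),lo,len(q),'x',np.percentile(q[:,0],[1,50,99]).round(),'y',np.percentile(q[:,1],[1,99]).round())
E
```

```text
(-110, -60) 76 32 x [-38.  -5.  35.] y [-82. -77.]
(-110, -60) 84 53 x [-40. -26.  30.] y [-82. -68.]
(-110, -60) 92 42 x [-40. -34. -29.] y [-81. -60.]
(-110, -60) 100 50 x [-40. -28.  35.] y [-87. -74.]
(-110, -60) 108 65 x [-40. -37.  32.] y [-90. -63.]
(-110, -60) 116 470 x [-40.  -6.  37.] y [-89. -61.]
(-110, -60) 124 6 x [-36. -24.  25.] y [-86. -70.]
(-60, -20) 4 7 x [46. 54. 58.] y [-35. -29.]
(-60, -20) 12 9 x [37. 43. 48.] y [-30. -29.]
(-60, -20) 20 8 x [29. 34. 41.] y [-30. -29.]
(-60, -20) 28 5 x [22. 25. 29.] y [-31. -29.]
(-60, -20) 36 7 x [15. 17. 22.] y [-30. -28.]
(-60, -20) 44 5 x [ 8. 10. 12.] y [-30. -28.]
(-60, -20) 52 8 x [17. 18. 22.] y [-30. -20.]
(-60, -20) 60 14 x [16. 17. 19.] y [-29. -21.]
(-60, -20) 76 15 x [-34.  -5.   5.] y [-25. -23.]
(-60, -20) 84 36 x [-40. -33.  -6.] y [-56. -20.]
(-60, -20) 92 94 x [-40. -33. -14.] y [-59. -20.]
(-60, -20) 100 46 x [-39. -25. -20.] y [-49. -21.]
(-60, -20) 108 55 x [-27. -25. -23.] y [-57. -20.]
(-60, -20) 116 176 x [-28. -17.  25.] y [-60. -21.]
(-60, -20) 124 106 x [-26. -23.  23.] y [-50. -21.]
(-20, 10) 0 5 x
[... 702 characters left out ...]
19.   9.]
(-20, 10) 60 16 x [-19. -18.  18.] y [-19.   8.]
(-20, 10) 64 4 x [-20. -19. -17.] y [-8. 10.]
(-20, 10) 84 17 x [-40. -39. -30.] y [-19.   9.]
(-20, 10) 88 24 x [-41. -38. -17.] y [-19.   9.]
(-20, 10) 92 31 x [-41. -37. -14.] y [-18.   9.]
(-20, 10) 96 30 x [-40. -38. -18.] y [-17.   9.]
(-20, 10) 100 78 x [-40. -32. -22.] y [-20.  10.]
(-20, 10) 104 23 x [-37. -25. -23.] y [-18.   8.]
(-20, 10) 108 22 x [-26. -25. -23.] y [-19.   9.]
(-20, 10) 112 24 x [-28. -26. -24.] y [-19.   8.]
(-20, 10) 116 24 x [-27. -26. -23.] y [-18.   9.]
(-20, 10) 120 24 x [-28. -26. -23.] y [-19.   9.]
(-20, 10) 124 28 x [-27. -25. -23.] y [-20.   9.]
(-20, 10) 128 30 x [-28. -26. -22.] y [-20.   9.]
```

The gripper's body begins about 79 mm above the TCP, as stated, so the lip end is close beneath it. I raise the TCP a little to give the lip room, keeping the tip against the ball, and then push on.

Request:
arm_command(
  rows=[
    {"delta_pos":[3,0,-3],"roll":0,"jaw":0},
    {"delta_pos":[3,0,-5],"roll":0,"jaw":0},
    {"delta_pos":[1,0,-5],"roll":0,"jaw":0},
    {"delta_pos":[0,0,-5],"roll":0,"jaw":0},
    {"delta_pos":[0,0,-5],"roll":0,"jaw":0},
  ],
)

```text
time_s: 5.83
ee_pos: [578.2, -24.3, 123.7]
ee_rot: [180.0, 0.0, -160.0]
force: [0.6, 0.2, -0.5]
gripper_width: 0.3
gripper_force: 0.1
```

```bash
python3 -c "
from h import *
guard('f.png')"
```

```text
t 5.8333 face -38.0 y -1.0 z 123.7 F [ 0.6  0.2 -0.5]
-71 79 z [ 2. 30. 86.] y [-25.   3.]
-65 13 z [41. 77. 83.] y [-27.   3.]
-41 22 z [12. 39. 56.] y [-31. -11.]
-35 21 z [30. 52. 57.] y [-31. -21.]
-29 6 z [21. 24. 31.] y [-32. -30.]
-23 7 z [11. 16. 23.] y [-31. -30.]
-17 9 z [ 3. 10. 19.] y [-31. -30.]
-11 5 z [ 1.  7. 12.] y [-32. -30.]
-5 17 z [-2.  3.  7.] y [-30.   2.]
```

View pics/f.png

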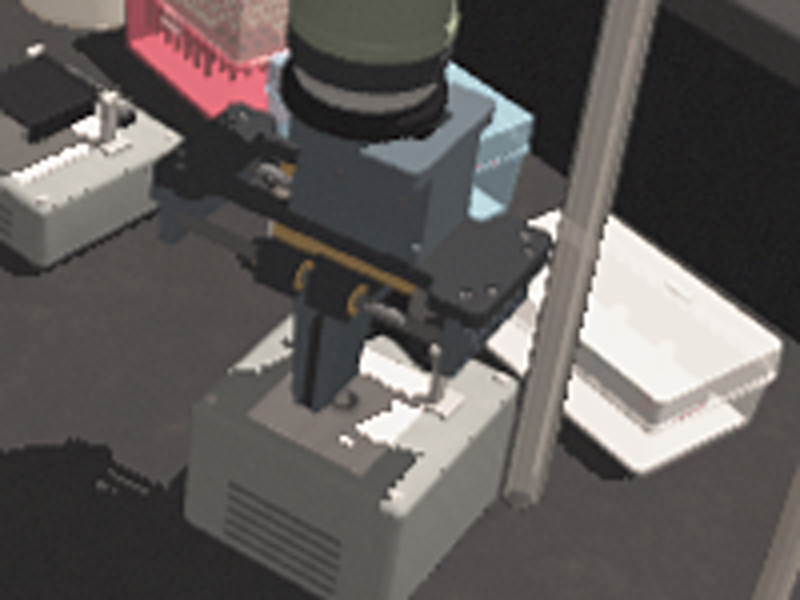

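```bash
python3 - <<'E'
from h import *
f=grab('scene');b=box(world(f))
# crop px -> full: x=230+u/4,y=130+v/4
for r in range(224,238):
    print(r,' '.join('%4d,%3d,%4d'%tuple(b[r,c]) if b[r,c,0]==b[r,c,0] else '  nan' for c in range(309,324,2)))
for n in 'cdef':
    g=cv2.cvtColor(cv2.imread(f'pics/{n}.png'),cv2.COLOR_BGR2GRAY)
    g=cv2.resize(g,(200,150),interpolation=cv2.INTER_AREA); print(n); print(g[92:108,76:96])
E
```

```text
224  -74, -6,  18  -72,-10,  19  -66,-11,  15  -55,-10,   7  -49,-11,   3   -8,  3, -33   -4,  0, -34   -2, -3, -33
225  -72, -6,  14  -72,-10,  16  -63,-10,  10  -55,-10,   5  -11,  6, -35   -9,  2, -34   -7,  0, -34   -7, -5, -31
226  -71, -5,  10  -72,-10,  13  -65,-11,   9  -54,-10,   1  -16,  3, -33  -15,  0, -32  -11, -3, -33   -6, -5, -35
227  -71, -6,   8  -72,-11,  11  -62,-10,   4  -42, -4, -12  -19,  1, -33  -14,  0, -35  -12, -4, -34  -10, -7, -33
228  -75, -8,   9  -72,-11,   8   nan  -39, -3, -18  -26, -1, -28  -20, -3, -32  -14, -5, -35  -13, -9, -33
229  -71, -6,   3  -69,-10,   3  -34,  2, -28  -38, -3, -21  -27, -2, -30  -22, -4, -32  -17, -6, -35  -16,-11, -33
230  -73, -7,   2  -69,-10,   1  -36,  1, -29  -34, -1, -29  -30, -4, -30  -26, -7, -31  -20, -8, -34  -19,-12, -33
231  -70, -7,  -2  -39,  4, -32  -35,  1, -32  -35, -2, -30  -32, -5, -31  -27, -7, -33  -22,-10, -35  -20,-13, -35
232  -72, -8,  -2  -41,  3, -32  -38,  0, -32  -38, -4, -30  -32, -6, -33  -30, -9, -33  -26,-12, -34  -21,-14, -36
233  -45,  5, -33  -40,  3, -35  -39,  0, -34  -37, -4, -33  -35
[... 5267 characters left out ...]
 121 120
  121 123]
 [ 34  33  58  65  64  60  63  75 102 107 105  75  58  86 112 120 120 122
  123 123]
 [ 60  39  57  62  66  77  93  84  79  82  78  64  74  98 115 120 121 123
  122 120]
 [111  84  65  64  92 109 113 103  95  90  86  84  98 110 119 122 120 118
  118 125]
 [124 116 100 105 115 122 121 115 112 109 108 106 110 117 121 118 115 120
  129 222]
 [121 121 117 120 121 123 123 121 121 119 117 117 117 115 116 120 128 222
  235 248]
 [120 119 118 120 122 123 122 122 121 120 119 118 118 122 128 221 236 249
  248 245]
 [118 120 120 122 122 122 121 120 119 119 118 117 125 222 237 251 249 246
  244 244]
 [118 120 122 121 122 121 121 119 118 113 114 117 120 183 244 248 248 245
  244 243]]
```

Request:
arm_command(
  rows=[
    {"delta_pos":[-2,0,-1],"roll":0,"jaw":0},
    {"delta_pos":[-4,0,-1],"roll":0,"jaw":0},
    {"delta_pos":[-6,0,-2],"roll":0,"jaw":0},
    {"delta_pos":[-6,0,-2],"roll":0,"jaw":0},
  ],
)

```text
time_s: 6.27
ee_pos: [584.1, -22.2, 126.1]
ee_rot: [-180.0, 0.1, -160.0]
force: [-1.1, 0.2, 0.6]
gripper_width: 0.8
gripper_force: 0.1
```

```bash
cat >> h.py <<'E'
def lever():
    for n in('scene','top'):
        f=grab(n);b=box(world(f))
        m=(abs(b[...,1])<9)&(b[...,0]>-50)&(b[...,0]<-4)&(b[...,2]>-30)&(b[...,2]<-1)
        for v,u in np.argwhere(m)[:40]: print(n[0],u,v,b[v,u].round(),f['img'][v,u].max())
E
python3 -c "
from h import *
guard();lever()"
```

```text
t 6.2667 face -31.7 y -1.1 z 126.1 F [-1.1  0.2  0.6]
-65 77 z [ 0. 28. 64.] y [-6.  3.]
-59 9 z [50. 79. 87.] y [-26.   3.]
-53 6 z [55. 78. 81.] y [-27.  -3.]
-41 7 z [10. 42. 45.] y [-30. -11.]
-35 14 z [10. 37. 59.] y [-31. -10.]
-29 33 z [29. 54. 60.] y [-31. -20.]
-23 10 z [13. 21. 29.] y [-32. -29.]
-17 13 z [ 7. 22. 26.] y [-32. -15.]
-11 17 z [ 2. 17. 24.] y [-32.  -5.]
-5 33 z [-1.  4. 13.] y [-31.  -1.]
1 7 z [-2.  4.  5.] y [-25.   0.]
s 316 226 [-40.  -5. -12.] 103
s 315 227 [-40.  -4. -15.] 107
s 316 227 [-39.  -6. -15.] 104
s 314 228 [-41.  -2. -18.] 104
s 315 228 [-39.  -4. -19.] 110
s 316 228 [-36.  -4. -21.] 109
s 313 229 [-35.   3. -28.] 78
s 314 229 [-35.   0. -27.] 109
s 315 229 [-38.  -3. -22.] 112
s 316 229 [-35.  -4. -24.] 112
s 318 229 [-28.  -5. -29.] 60
s 314 230 [-39.  -2. -26.] 109
s 315 230 [-38.  -4. -25.] 115
s 316 230 [-35.  -4. -27.] 114
s 315 231 [-37.  -3. -29.] 84
t 334 183 [-30.   2. -27.] 86
t 334 184 [-32.   4. -26.] 94
t 335 185 [-37.   8.  -1.] 71
t 335 186 [-38.   6. -14.] 86
```

The ring I took for the toggle's ball (px 345,398) is the fixed collar on the panel. The depth points show the lever still leaning forward and topping out at about z 122. The 14 N up-force therefore came from the fingertip riding on the ball, not from the lip. I go back in front of the ball with the guard still held, go lower and push again.

Request:
arm_command(
  rows=[
    {"delta_pos":[6,0,0],"roll":0,"jaw":0},
    {"delta_pos":[12,0,0],"roll":0,"jaw":0},
    {"delta_pos":[18,0,0],"roll":0,"jaw":0},
    {"delta_pos":[19,0,0],"roll":0,"jaw":0},
    {"delta_pos":[19,0,5],"roll":0,"jaw":0},
    {"delta_pos":[19,0,10],"roll":0,"jaw":0},
    {"delta_pos":[19,0,11],"roll":0,"jaw":0},
    {"delta_pos":[17,0,11],"roll":0,"jaw":0},
    {"delta_pos":[14,0,11],"roll":0,"jaw":0},
    {"delta_pos":[11,0,11],"roll":0,"jaw":0},
    {"delta_pos":[10,0,11],"roll":0,"jaw":0},
    {"delta_pos":[10,0,11],"roll":0,"jaw":0},
  ],
)

```text
time_s: 7.42
ee_pos: [572.0, -26.6, 117.9]
ee_rot: [-180.0, -0.2, -160.0]
force: [-14.7, -2.7, 19.9]
gripper_width: 0.4
gripper_force: 11.1
```

```bash
python3 -c "
from h import *
guard();lever()"
```

```text
t 7.4167 face -44.6 y -1.0 z 117.9 F [-14.7  -2.7  19.9]
-77 71 z [ 0. 25. 78.] y [-20.   3.]
-71 12 z [42. 68. 77.] y [-26.   3.]
-47 17 z [17. 45. 53.] y [-31. -12.]
-41 20 z [26. 44. 52.] y [-31. -19.]
-17 5 z [ 5.  7. 20.] y [-32. -31.]
s 316 228 [-36.  -4. -21.] 85
s 318 228 [-25.  -3. -29.] 87
s 315 229 [-37.  -3. -23.] 87
s 316 229 [-34.  -3. -26.] 107
s 314 230 [-36.  -0. -28.] 86
s 315 230 [-36.  -3. -27.] 110
s 316 230 [-32.  -3. -30.] 114
s 317 230 [-31.  -5. -30.] 80
s 317 231 [-33.  -6. -30.] 65
t 336 190 [-49.   9.  -6.] 92
```

The lip end catches about 73 mm above the TCP, and only while the guard is below 45°. I back off, then push forward and up along an arc that keeps the lip clear while the tip stays on the ball.

Request:
arm_command(
  rows=[
    {"delta_pos":[5,0,-3],"roll":0,"jaw":0},
    {"delta_pos":[5,0,-4],"roll":0,"jaw":0},
    {"delta_pos":[4,0,-4],"roll":0,"jaw":0},
    {"delta_pos":[3,0,-4.5],"roll":0,"jaw":0},
    {"delta_pos":[2,0,-5],"roll":0,"jaw":0},
    {"delta_pos":[1,0,-5.5],"roll":0,"jaw":0},
    {"delta_pos":[0,0,-6],"roll":0,"jaw":0},
    {"delta_pos":[-1,0,-6.5],"roll":0,"jaw":0},
    {"delta_pos":[-2.5,0,-6.5],"roll":0,"jaw":0},
    {"delta_pos":[-4,0,-6.5],"roll":0,"jaw":0},
    {"delta_pos":[-4,0,-6.5],"roll":0,"jaw":0},
  ],
)

```text
time_s: 8.48
ee_pos: [576.6, -24.9, 122.0]
ee_rot: [180.0, -0.2, -160.0]
force: [-5.0, -1.9, 6.0]
gripper_width: 0.4
gripper_force: 4.7
```

```bash
python3 -c "
from h import *
guard();lever()"
```

```text
t 8.4833 face -39.7 y -1.0 z 122.0 F [-5.  -1.9  6. ]
-77 15 z [10. 35. 90.] y [-26.   2.]
-71 72 z [ 1. 31. 83.] y [-26.   3.]
-65 5 z [51. 77. 80.] y [-26.  -3.]
-47 9 z [ 9. 26. 40.] y [-31. -11.]
-41 26 z [35. 51. 57.] y [-31. -19.]
-35 12 z [23. 40. 56.] y [-31. -20.]
-29 5 z [18. 22. 25.] y [-31. -30.]
-23 5 z [10. 16. 20.] y [-31. -30.]
-17 8 z [ 4.  9. 15.] y [-32. -30.]
-5 15 z [-1.  1.  4.] y [-30.   4.]
s 316 227 [-42.  -7. -13.] 90
s 315 228 [-40.  -4. -18.] 99
s 316 228 [-35.  -4. -21.] 110
s 317 228 [-26.  -2. -29.] 78
s 314 229 [-40.  -2. -22.] 100
s 315 229 [-37.  -3. -24.] 113
s 316 229 [-33.  -3. -27.] 112
s 318 229 [-28.  -5. -29.] 60
s 313 230 [-36.   2. -30.] 75
s 314 230 [-35.   0. -30.] 111
s 315 230 [-36.  -2. -28.] 116
s 314 231 [-38.  -1. -30.] 77
s 316 231 [-35.  -5. -29.] 81
s 317 231 [-34.  -7. -29.] 65
t 335 185 [-36.   5. -15.] 94
t 335 186 [-39.   9.  -3.] 77
t 336 189 [-47.   8.  -6.] 92
```

The reading is unclear with the finger hiding the ball. I move the fingers back and up with the guard still held, to see the lever freely and measure it.

Request:
arm_command(
  rows=[
    {"delta_pos":[4,0,-6],"roll":0,"jaw":0},
    {"delta_pos":[8,0,-15],"roll":0,"jaw":0},
    {"delta_pos":[12,0,-25],"roll":0,"jaw":0},
    {"delta_pos":[14,0,-34],"roll":0,"jaw":0},
    {"delta_pos":[14,0,-36],"roll":0,"jaw":0},
    {"delta_pos":[14,0,-36],"roll":0,"jaw":0},
  ],
)

```text
time_s: 9.13
ee_pos: [565.1, -29.4, 159.0]
ee_rot: [-179.9, 0.2, -160.0]
force: [-0.6, 0.6, 0.4]
gripper_width: 0.3
gripper_force: 0.3
```

```bash
python3 - <<'E'
from h import *
st()
f=grab('scene');b=box(world(f))
i=f['img'][185:260,270:370];cv2.imwrite('pics/g.png',cv2.resize(i,(800,600),interpolation=cv2.INTER_NEAREST))
R=np.array(f['R']);t=np.array(f['t']);fl=192/np.tan(np.radians(f['fov_y'])/2)
def pix(x,y,z):
    xy=C+(x+15)*ex+y*ey; c=R@np.array([xy[0],xy[1],z+131])+t; return (f['cx']+fl*c[0]/c[2],f['cy']+fl*c[1]/c[2])
for nm,p in dict(pivot=(-30,0,-36),off23=(-38.9,0,-14.8),off29=(-41.3,0,-9.3),on23=(-21,0,-14.8),postR=(0,-37,4)).items():
    u,v=pix(*p); print(nm,round(u,1),round(v,1),'view',round((u-270)*8),round((v-185)*8))
m=(abs(b[...,1])<12)&(b[...,0]>-60)&(b[...,0]<-4)&(b[...,2]>-31)&(b[...,2]<0)
for v,u in np.argwhere(m): print(u,v,b[v,u].round(),f['img'][v,u].max(),end=' | ')
E
```

```text
t 9.1333 face -52.0 y -1.3 z 159.0 F [-0.6  0.6  0.4]
pivot 315.0 231.0 view 360 368
off23 313.8 225.7 view 350 326
off29 313.5 224.3 view 348 315
on23 318.3 221.2 view 386 290
postR 340.1 216.6 view 561 253
313 223 [-38.   3.  -9.] 113 | 314 223 [-40.   0.  -7.] 112 | 315 223 [-36.  -0.  -9.] 118 | 312 224 [-40.   4. -12.] 111 | 313 224 [-42.   1.  -9.] 109 | 314 224 [-41.  -1.  -8.] 114 | 315 224 [-40.  -3.  -8.] 115 | 316 224 [-35.  -2. -12.] 113 | 312 225 [-45.   1. -10.] 112 | 313 225 [-43.   0. -10.] 116 | 314 225 [-41.  -1. -11.] 129 | 315 225 [-39.  -2. -11.] 118 | 316 225 [-39.  -5. -10.] 112 | 312 226 [-41.   3. -15.] 111 | 313 226 [-44.  -1. -12.] 118 | 314 226 [-44.  -3. -10.] 123 | 315 226 [-38.  -3. -14.] 119 | 316 226 [-39.  -5. -13.] 113 | 312 227 [-43.   2. -17.] 112 | 313 227 [-43.  -1. -15.] 115 | 314 227 [-44.  -3. -13.] 118 | 315 227 [-42.  -4. -14.] 114 | 316 227 [-40.  -6. -14.] 102 | 313 228 [-41.   0. -20.] 107 | 314 228 [-43.  -3. -16.] 111 | 315 228 [-38.  -3. -21.] 110 | 316 228 [-34.  -3. -23.] 108 | 317 228 [-25.  -1. -31.] 77 | 318 228 [-24.  -3. -30.] 85 | 312 229 [-34.   6. -31.] 85 | 313 229 [-35.   3. -29.] 86 | 314 229 [-39.  -1. -23.] 109 | 315 229 [-35.  -2. -25.] 110 | 316 229 [-34.  -4. -25.] 110 | 317 229 [-28.  -3. -30.] 75 | 318 229 [-27.  -5. -30.] 62 | 314 230 [-36.  -1. -28.] 110 | 315 230 [-34.  -2. -29.] 113 | 316 230 [-32.  -3. -30.] 114 | 318 230 [-30.  -7. -29.] 58 | 314 231 [-36.  -1. -31.] 75 | 315 231 [-37.  -3. -29.] 83 |
```

View pics/g.png

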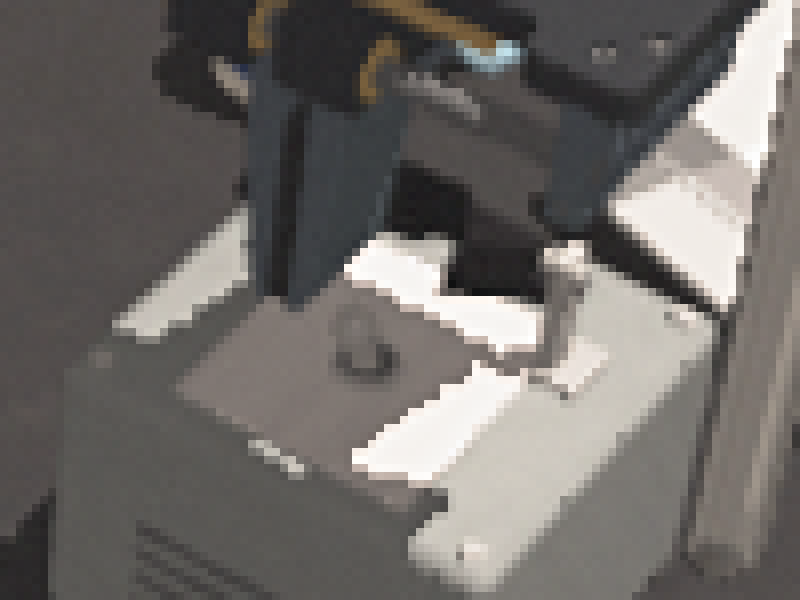

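The lever is clearly still off. Its ball, at view px (355,322), is centred at about (-39, 0) in box x and y, at z 117, with its top at about 122–123. From the front, the lip gets trapped before the tip can bite. I go forward high with the guard near 55°, set the fingertip down gently on the ball and drag the toggle back by friction.

Request:
arm_command(
  rows=[
    {"delta_pos":[-5,0,0],"roll":0,"jaw":0},
    {"delta_pos":[-11,0,0],"roll":0,"jaw":0},
    {"delta_pos":[-17,0,0],"roll":0,"jaw":0},
    {"delta_pos":[-17,0,10],"roll":0,"jaw":0},
    {"delta_pos":[-17,0,20],"roll":0,"jaw":0},
    {"delta_pos":[-17,0,28],"roll":0,"jaw":0},
    {"delta_pos":[-17,0,34],"roll":0,"jaw":0},
    {"delta_pos":[-17,0,34],"roll":0,"jaw":0},
    {"delta_pos":[-17,0,34],"roll":0,"jaw":0},
  ],
)

```text
time_s: 9.93
ee_pos: [579.2, -23.6, 124.0]
ee_rot: [180.0, -0.1, -160.0]
force: [-5.2, 0.2, 9.3]
gripper_width: 0.4
gripper_force: 4.9
```

```bash
python3 -c "
from h import *
st()"
```

```text
t 9.9333 face -36.8 y -0.7 z 124.0 F [-5.2  0.2  9.3]
```

Request:
arm_command(
  rows=[
    {"delta_pos":[-1.5,0,-1],"roll":0,"jaw":0},
    {"delta_pos":[-3,0,-1],"roll":0,"jaw":0},
    {"delta_pos":[-4,0,-1],"roll":0,"jaw":0},
    {"delta_pos":[-4,0,-1],"roll":0,"jaw":0},
  ],
)

```text
time_s: 10.27
ee_pos: [584.1, -22.0, 123.7]
ee_rot: [180.0, -0.0, -160.0]
force: [0.4, -0.3, 0.7]
gripper_width: 0.4
gripper_force: 0.1
```

```bash
python3 - <<'E'
from h import *
st(); s=env.state(); print(s['torque'].round(2)); lever()
p=box(np.array(s['ee_pos']))
# guard cheek edge line -> angle
f=grab('scene');b=box(world(f));m=(b[...,1]<-27)&(b[...,1]>-34)&(b[...,0]>-60)&(b[...,0]<0)&(b[...,2]>5)&(b[...,2]<75)
q=b[m]; print(np.c_[q[:,0],q[:,2]].round().tolist())
E
```

```text
t 10.2667 face -31.7 y -0.9 z 123.7 F [ 0.4 -0.3  0.7]
[ 0.01  0.09 -0.03]
s 316 226 [-39.  -5. -13.] 89
s 315 227 [-41.  -4. -14.] 88
s 316 227 [-39.  -5. -15.] 98
s 314 228 [-41.  -2. -18.] 85
s 315 228 [-38.  -3. -20.] 105
s 316 228 [-36.  -4. -21.] 107
s 318 228 [-24.  -3. -30.] 86
s 313 229 [-37.   2. -27.] 72
s 314 229 [-37.  -1. -25.] 107
s 315 229 [-36.  -2. -25.] 114
s 316 229 [-34.  -4. -25.] 113
s 314 230 [-37.  -1. -28.] 108
s 315 230 [-34.  -2. -29.] 113
s 316 230 [-33.  -3. -29.] 113
s 315 232 [-39.  -5. -30.] 92
t 332 182 [-25.   6. -30.] 66
t 334 183 [-31.   8.  -3.] 79
t 334 184 [-32.   3. -27.] 82
t 335 186 [-38.   5. -17.] 80
[[-29.0, 60.0], [-29.0, 61.0], [-29.0, 56.0], [-28.0, 57.0], [-30.0, 54.0], [-28.0, 54.0], [-30.0, 52.0], [-31.0, 54.0], [-32.0, 52.0], [-30.0, 51.0], [-29.0, 47.0], [-25.0, 45.0], [-39.0, 45.0], [-42.0, 45.0], [-39.0, 44.0], [-36.0, 42.0], [-37.0, 40.0], [-34.0, 38.0], [-29.0, 34.0], [-26.0, 33.0], [-36.0, 36.0], [-34.0, 36.0], [-30.0, 33.0], [-25.0, 30.0], [-22.0, 28.0], [-15.0, 23.0], [-34.0, 32.0], [-35.0, 34.0], [-30.0, 30.0], [-23.0, 26.0], [-21.0, 25.0], [-13.0, 19.0], [-10.0, 18.0], [-6.0, 15.0], [-31.0, 28.0], [-27.0, 25.0], [-23.0, 23.0], [-18.0, 20.0], [-11.0, 15.0], [-9.0, 14.0], [-3.0, 10.0], [-28.0, 23.0], [-26.0, 22.0], [-22.0, 20.0], [-18.0, 17.0], [-11.0, 12.0], [-9.0, 11.0], [-1.0, 5.0], [-23.0, 17.0], [-22.0, 17.0], [-16.0, 13.0], [-12.0, 10.0], [-6.0, 6.0], [-24.0, 15.0], [-20.0, 13.0], [-18.0, 12.0], [-12.0, 8.0], [-21.0, 12.0]]
```

Past the trap: there is no load at face -31.7, z 123.7. Now I press lightly down on the ball and drag forward.

Request:
arm_command(
  rows=[
    {"delta_pos":[0,0,1.5],"roll":0,"jaw":0},
    {"delta_pos":[0,0,3],"roll":0,"jaw":0},
    {"delta_pos":[0,0,3],"roll":0,"jaw":0},
  ],
)

```text
time_s: 10.67
ee_pos: [584.3, -22.1, 122.0]
ee_rot: [-180.0, 0.0, -160.0]
force: [-1.3, 1.3, 4.2]
gripper_width: 0.3
gripper_force: 2.0
```

```bash
python3 -c "
from h import *
st()"
```

```text
t 10.6667 face -31.5 y -1.0 z 122.0 F [-1.3  1.3  4.2]
```

Request:
arm_command(
  rows=[
    {"delta_pos":[0,0,2],"roll":0,"jaw":0},
    {"delta_pos":[-1.5,0,2],"roll":0,"jaw":0},
    {"delta_pos":[-3,0,2],"roll":0,"jaw":0},
    {"delta_pos":[-4.5,0,2],"roll":0,"jaw":0},
    {"delta_pos":[-4.5,0,2],"roll":0,"jaw":0},
  ],
)

```text
time_s: 11.08
ee_pos: [589.1, -20.4, 122.6]
ee_rot: [-180.0, 0.2, -160.0]
force: [-3.9, 0.8, 16.1]
gripper_width: 0.6
gripper_force: 8.1
```

```bash
python3 -c "
from h import *
st();lever()"
```

```text
t 11.0833 face -26.4 y -1.1 z 122.6 F [-3.9  0.8 16.1]
s 316 227 [-33.  -2. -22.] 104
s 317 227 [-30.  -3. -23.] 113
s 315 228 [-35.  -1. -23.] 107
s 316 228 [-34.  -3. -22.] 114
s 317 228 [-31.  -4. -24.] 96
s 314 229 [-35.   1. -27.] 102
s 315 229 [-34.  -1. -27.] 115
s 316 229 [-35.  -4. -24.] 115
s 317 229 [-30.  -4. -28.] 90
s 313 230 [-36.   2. -30.] 61
s 314 230 [-35.   0. -30.] 90
s 315 230 [-35.  -2. -28.] 106
s 317 230 [-31.  -5. -29.] 80
t 334 183 [-31.   8.  -5.] 76
t 334 184 [-33.   6. -17.] 65
t 335 186 [-39.   8.  -4.] 94
```

The lever is now almost upright, so the drag works. I continue.

Request:
arm_command(
  rows=[
    {"delta_pos":[-1.5,0,0],"roll":0,"jaw":0},
    {"delta_pos":[-3,0,0],"roll":0,"jaw":0},
    {"delta_pos":[-4,0,0],"roll":0,"jaw":0},
    {"delta_pos":[-4,0,0],"roll":0,"jaw":0},
  ],
)

```text
time_s: 11.52
ee_pos: [594.3, -18.6, 123.2]
ee_rot: [-179.9, 0.4, -160.0]
force: [-2.5, 2.0, 17.2]
gripper_width: 0.5
gripper_force: 8.4
```

```bash
python3 -c "
from h import *
st();lever()"
```

```text
t 11.5167 face -20.9 y -1.2 z 123.2 F [-2.5  2.  17.2]
s 319 223 [-26.  -4. -14.] 72
s 318 224 [-32.  -6. -11.] 75
s 317 226 [-32.  -4. -18.] 105
s 316 227 [-31.  -2. -23.] 106
s 317 227 [-31.  -4. -22.] 115
s 314 228 [-33.   2. -27.] 76
s 315 228 [-35.  -1. -24.] 109
s 316 228 [-33.  -3. -24.] 118
s 317 228 [-29.  -3. -26.] 116
s 318 228 [-24.  -3. -30.] 92
s 314 229 [-33.   1. -29.] 101
s 315 229 [-33.  -1. -27.] 119
s 316 229 [-31.  -2. -28.] 118
s 317 229 [-29.  -4. -29.] 107
s 317 230 [-32.  -5. -29.] 84
s 318 230 [-30.  -7. -29.] 60
t 333 180 [-23.   8.  -3.] 69
t 333 182 [-26.   4. -26.] 86
t 333 183 [-29.   4. -29.] 74
t 334 183 [-31.   8.  -5.] 81
t 335 185 [-37.   8.  -1.] 62
t 336 188 [-45.   8.  -2.] 92
```

The toggle is about upright. I lift slightly, step back, press again and make a second drag stroke.

Request:
arm_command(
  rows=[
    {"delta_pos":[0,0,-4],"roll":0,"jaw":0},
    {"delta_pos":[0,0,-6],"roll":0,"jaw":0},
    {"delta_pos":[5,0,-6],"roll":0,"jaw":0},
    {"delta_pos":[8,0,-6],"roll":0,"jaw":0},
    {"delta_pos":[8,0,-3],"roll":0,"jaw":0},
    {"delta_pos":[8,0,0],"roll":0,"jaw":0},
    {"delta_pos":[6,0,0],"roll":0,"jaw":0},
    {"delta_pos":[4,0,0],"roll":0,"jaw":0},
    {"delta_pos":[2,0,0],"roll":0,"jaw":0},
    {"delta_pos":[1,0,0],"roll":0,"jaw":0},
    {"delta_pos":[1,0,0],"roll":0,"jaw":0},
  ],
)

```text
time_s: 12.53
ee_pos: [589.6, -20.3, 121.7]
ee_rot: [-180.0, -0.1, -160.0]
force: [-9.1, -2.3, 17.5]
gripper_width: 0.4
gripper_force: 11.1
```

```bash
python3 -c "
from h import *
st();lever()"
```

```text
t 12.5333 face -25.9 y -1.1 z 121.7 F [-9.1 -2.3 17.5]
s 325 213 [-4. -4. -1.] 57
s 318 225 [-26.  -3. -20.] 103
s 317 226 [-29.  -3. -21.] 104
s 318 226 [-26.  -4. -22.] 118
s 316 227 [-29.  -1. -25.] 105
s 317 227 [-25.  -1. -28.] 119
s 318 227 [-26.  -3. -26.] 116
s 315 228 [-30.   1. -28.] 104
s 316 228 [-30.  -1. -27.] 121
s 317 228 [-27.  -2. -29.] 120
s 318 228 [-24.  -3. -30.] 96
s 315 229 [-32.  -0. -29.] 118
s 316 229 [-32.  -2. -28.] 122
s 317 229 [-30.  -4. -28.] 118
s 318 229 [-27.  -5. -30.] 76
s 317 230 [-32.  -5. -29.] 82
s 314 231 [-38.  -2. -29.] 62
s 316 231 [-35.  -5. -30.] 62
s 317 231 [-35.  -7. -29.] 58
t 333 179 [-20.   5. -13.] 77
t 333 180 [-23.   5. -15.] 104
t 333 181 [-24.   4. -24.] 63
t 333 182 [-26.   4. -26.] 96
t 334 183 [-31.   9.  -2.] 76
t 335 185 [-37.   8.  -2.] 59
t 335 186 [-39.   8.  -4.] 84
t 336 189 [-47.   8.  -5.] 95
```

Lever leans back and fingertip height matches "on". I give one small extra push to the stop and check.

Request:
arm_command(
  rows=[
    {"delta_pos":[-1.5,0,0.5],"roll":0,"jaw":0},
    {"delta_pos":[-2.5,0,0.5],"roll":0,"jaw":0},
    {"delta_pos":[-2.5,0,0.5],"roll":0,"jaw":0},
  ],
)

```text
time_s: 12.88
ee_pos: [592.4, -19.4, 122.4]
ee_rot: [-179.9, -0.0, -160.0]
force: [-11.9, -2.0, 22.3]
gripper_width: 0.5
gripper_force: 13.6
```

```bash
python3 -c "
from h import *
st();lever()"
```

```text
t 12.8833 face -23.0 y -1.3 z 122.4 F [-11.9  -2.   22.3]
s 320 223 [-25.  -6. -14.] 101
s 319 224 [-25.  -4. -17.] 98
s 318 225 [-24.  -2. -23.] 104
s 317 226 [-28.  -2. -22.] 106
s 318 226 [-27.  -4. -22.] 117
s 316 227 [-33.  -2. -21.] 105
s 317 227 [-29.  -3. -24.] 118
s 318 227 [-28.  -4. -24.] 117
s 315 228 [-28.   2. -30.] 104
s 316 228 [-29.  -1. -28.] 120
s 317 228 [-29.  -3. -26.] 120
s 314 229 [-32.   2. -30.] 79
s 315 229 [-32.  -0. -29.] 118
s 316 229 [-30.  -2. -30.] 124
s 317 229 [-29.  -3. -29.] 119
s 315 230 [-34.  -1. -30.] 80
s 318 230 [-30.  -7. -29.] 61
s 316 231 [-35.  -5. -30.] 63
t 333 179 [-20.   5. -14.] 65
t 333 180 [-23.   8.  -3.] 80
t 333 181 [-25.   5. -20.] 72
t 333 182 [-26.   4. -26.] 98
t 334 183 [-31.   8.  -7.] 76
t 336 188 [-45.   8.  -3.] 90
```

Now I lift off and back to the guard-holding pose, high up, to see the lever freely.

Request:
arm_command(
  rows=[
    {"delta_pos":[0,0,-4],"roll":0,"jaw":0},
    {"delta_pos":[0,0,-10],"roll":0,"jaw":0},
    {"delta_pos":[6,0,-16],"roll":0,"jaw":0},
    {"delta_pos":[14,0,-24],"roll":0,"jaw":0},
    {"delta_pos":[22,0,-32],"roll":0,"jaw":0},
    {"delta_pos":[29,0,-38],"roll":0,"jaw":0},
    {"delta_pos":[29,0,-38],"roll":0,"jaw":0},
    {"delta_pos":[29,0,-38],"roll":0,"jaw":0},
  ],
)

```text
time_s: 13.65
ee_pos: [566.0, -28.9, 157.6]
ee_rot: [-180.0, 0.1, -160.0]
force: [-0.6, 0.3, 0.1]
gripper_width: 0.7
gripper_force: 0.3
```

```bash
python3 - <<'E'
from h import *
st()
f=grab('scene');b=box(world(f))
i=f['img'][185:260,270:370];cv2.imwrite('pics/k.png',cv2.resize(i,(800,600),interpolation=cv2.INTER_NEAREST))
m=(abs(b[...,1])<12)&(b[...,0]>-60)&(b[...,0]<-4)&(b[...,2]>-31)&(b[...,2]<0)
for v,u in np.argwhere(m): print(u,v,b[v,u].round(),f['img'][v,u].max(),end=' | ')
E
```

```text
t 13.65 face -51.0 y -1.1 z 157.6 F [-0.6  0.3  0.1]
316 219 [-23.   5. -10.] 244 | 317 219 [-25.   2.  -7.] 178 | 318 219 [-22.   1.  -8.] 164 | 319 219 [-23.  -2.  -6.] 162 | 320 219 [-18.  -2. -10.] 227 | 316 220 [-27.   3.  -9.] 153 | 317 220 [-24.   2. -10.] 110 | 318 220 [-25.  -1.  -8.] 109 | 319 220 [-24.  -3.  -8.] 105 | 320 220 [-23.  -4.  -8.] 130 | 316 221 [-30.   1.  -9.] 107 | 317 221 [-28.  -0.  -9.] 114 | 318 221 [-28.  -2.  -8.] 123 | 319 221 [-24.  -3. -10.] 116 | 320 221 [-22.  -4. -11.] 101 | 317 222 [-27.  -0. -12.] 115 | 318 222 [-29.  -4.  -9.] 121 | 319 222 [-28.  -5. -10.] 114 | 320 222 [-24.  -6. -12.] 102 | 316 223 [-26.   2. -17.] 109 | 317 223 [-27.  -1. -15.] 114 | 318 223 [-28.  -3. -13.] 116 | 319 223 [-23.  -3. -16.] 112 | 320 223 [-22.  -5. -16.] 110 | 316 224 [-28.   1. -18.] 113 | 317 224 [-27.  -1. -18.] 117 | 318 224 [-25.  -2. -19.] 113 | 319 224 [-24.  -4. -18.] 109 | 315 225 [-27.   4. -23.] 114 | 316 225 [-30.  -0. -19.] 113 | 317 225 [-27.  -1. -21.] 116 | 318 225 [-27.  -4. -19.] 115 | 315 226 [-29.   2. -23.] 111 | 316 226 [-29.   0. -23.]
[... 219 characters left out ...]
6 | 313 228 [-31.   5. -29.] 76 | 314 228 [-29.   4. -30.] 84 | 315 228 [-30.   1. -28.] 112 | 316 228 [-28.  -0. -28.] 119 | 317 228 [-29.  -3. -26.] 118 | 311 229 [-35.   7. -31.] 118 | 313 229 [-32.   4. -31.] 61 | 314 229 [-33.   2. -29.] 83 | 315 229 [-32.  -0. -29.] 115 | 316 229 [-31.  -2. -28.] 123 | 317 229 [-29.  -4. -29.] 119 | 318 229 [-27.  -5. -30.] 80 | 312 230 [-37.   4. -30.] 84 | 313 230 [-36.   2. -30.] 61 | 315 230 [-34.  -2. -29.] 80 | 316 230 [-32.  -3. -30.] 89 | 317 230 [-31.  -4. -30.] 80 | 318 230 [-29.  -6. -30.] 59 | 313 231 [-41.  -1. -28.] 84 | 314 231 [-37.  -1. -30.] 62 | 315 231 [-36.  -3. -30.] 58 | 316 231 [-34.  -4. -31.] 63 | 315 232 [-38.  -4. -31.] 92 |
```

View pics/k.png

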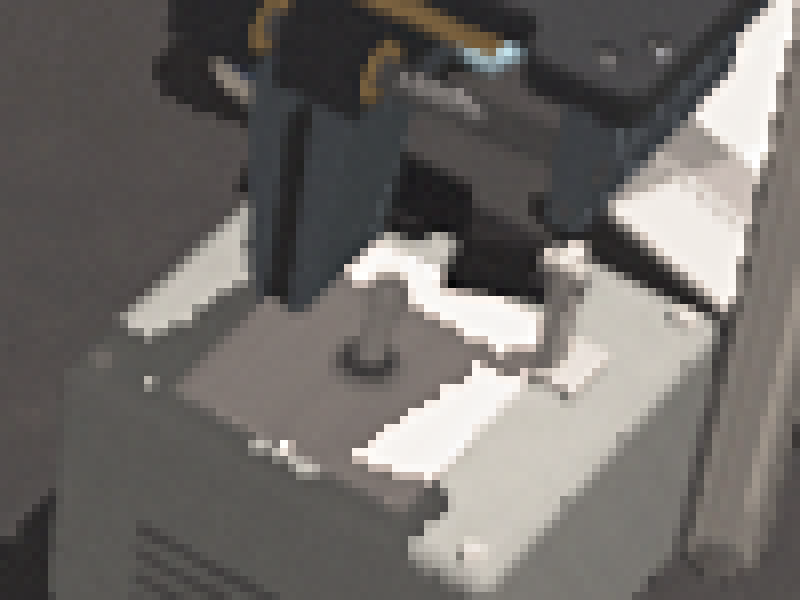

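The toggle now leans back: its ball has moved from view px (355,322) to (385,288), so it is past about 0.7. That leaves less margin than I want, so I go in again, this time down in front of the ball, and push it to its stop.

Request:
arm_command(
  rows=[
    {"delta_pos":[-6,0,0],"roll":0,"jaw":0},
    {"delta_pos":[-13,0,0],"roll":0,"jaw":0},
    {"delta_pos":[-19,0,0],"roll":0,"jaw":0},
    {"delta_pos":[-19.5,0,8],"roll":0,"jaw":0},
    {"delta_pos":[-19.5,0,17],"roll":0,"jaw":0},
    {"delta_pos":[-19.5,0,26],"roll":0,"jaw":0},
    {"delta_pos":[-19.5,0,33],"roll":0,"jaw":0},
    {"delta_pos":[-19.5,0,37],"roll":0,"jaw":0},
    {"delta_pos":[-19.5,0,37],"roll":0,"jaw":0},
    {"delta_pos":[-19.5,0,37],"roll":0,"jaw":0},
  ],
)

```text
time_s: 14.53
ee_pos: [584.3, -21.8, 119.7]
ee_rot: [180.0, -0.0, -160.0]
force: [-1.8, -0.1, 0.6]
gripper_width: 0.8
gripper_force: 1.3
```

```bash
python3 -c "
from h import *
st()"
```

```text
t 14.5333 face -31.5 y -0.7 z 119.7 F [-1.8 -0.1  0.6]
```

Request:
arm_command(
  rows=[
    {"delta_pos":[0,0,1.5],"roll":0,"jaw":0},
    {"delta_pos":[0,0,3],"roll":0,"jaw":0},
    {"delta_pos":[0,0,3],"roll":0,"jaw":0},
  ],
)

```text
time_s: 14.78
ee_pos: [584.7, -21.8, 119.4]
ee_rot: [-180.0, 0.1, -160.0]
force: [-7.1, 1.1, 15.3]
gripper_width: 0.2
gripper_force: 8.2
```

```bash
python3 -c "
from h import *
st()"
```

```text
t 14.7833 face -31.1 y -0.9 z 119.4 F [-7.1  1.1 15.3]
```

The lip meets the gripper's body there, about 82 mm above the TCP. The furthest reach is therefore diagonally up along that limit, so I press once more along it.

Request:
arm_command(
  rows=[
    {"delta_pos":[0,0,-5],"roll":0,"jaw":0},
    {"delta_pos":[-3,0,-5],"roll":0,"jaw":0},
    {"delta_pos":[-6,0,-4],"roll":0,"jaw":0},
    {"delta_pos":[-8,0,-2.5],"roll":0,"jaw":0},
    {"delta_pos":[-9,0,-1.5],"roll":0,"jaw":0},
    {"delta_pos":[-9,0,-1.5],"roll":0,"jaw":0},
  ],
)

```text
time_s: 15.28
ee_pos: [592.8, -19.4, 122.4]
ee_rot: [-179.9, 0.0, -160.0]
force: [-12.5, -1.6, 25.2]
gripper_width: 0.5
gripper_force: 15.3
```

```bash
python3 -c "
from h import *
st()"
```

```text
t 15.2833 face -22.6 y -1.4 z 122.4 F [-12.5  -1.6  25.2]
```

Request:
arm_command(
  rows=[
    {"delta_pos":[0,0,-4],"roll":0,"jaw":0},
    {"delta_pos":[0,0,-10],"roll":0,"jaw":0},
    {"delta_pos":[6,0,-16],"roll":0,"jaw":0},
    {"delta_pos":[14,0,-24],"roll":0,"jaw":0},
    {"delta_pos":[22,0,-32],"roll":0,"jaw":0},
    {"delta_pos":[29,0,-38],"roll":0,"jaw":0},
    {"delta_pos":[29,0,-38],"roll":0,"jaw":0},
    {"delta_pos":[29,0,-38],"roll":0,"jaw":0},
  ],
)

```text
time_s: 15.95
ee_pos: [565.5, -29.1, 157.1]
ee_rot: [-180.0, 0.0, -160.0]
force: [-0.7, -0.4, 0.6]
gripper_width: 0.3
gripper_force: 0.3
```

```bash
python3 - <<'E'
from h import *
from scipy.optimize import least_squares
st()
F=[grab('scene') for _ in range(12)]
f=F[0]; im=np.mean([g['img'].max(2).astype(float) for g in F],0); b=np.mean([box(world(g)) for g in F],0)
G=cv2.imread('pics/g.png')[4::8,4::8].max(2); K=cv2.imread('pics/k.png')[4::8,4::8].max(2)
print('off');print(G[36:44,40:49]);print('k');print(K[32:42,44:53]);print('now');print(im[217:227,314:323].round().astype(int))
m=np.zeros(im.shape,bool); m[220:224,317:320]=1
P=b[m];print(P.round(1).tolist())
# ball centre: radius 6 sphere, y free
r=least_squares(lambda c:np.linalg.norm(P-c,axis=1)-6,[-21,0,-15]); print('ball centre',r.x,np.std(r.fun), 'lean',np.arctan2(r.x[0]+30,r.x[2]+36))
R=np.array(f['R']);t=np.array(f['t']);fl=192/np.tan(np.radians(f['fov_y'])/2)
def pix(x,y,z):
    xy=C+(x+15)*ex+y*ey; c=R@np.array([xy[0],xy[1],z+131])+t; return np.array([f['cx']+fl*c[0]/c[2],f['cy']+fl*c[1]/c[2]])
o=pix(-30-23*np.sin(.4),0,-36+23*np.cos(.4))
for a in(.2,.25,.3,.35,.4): print(a,(pix(-30+23*np.sin(a),0,-36+23*np.cos(a))-o).round(2))
# NCC shift between off patch and now, sub-pixel
T=G[36:43,41:48].astype(np.float32)   # rows 221.., cols 311..
E
```

```text
t 15.95 face -51.5 y -1.2 z 157.1 F [-0.7 -0.4  0.6]
off
[[117 132 131 128 125 122 120 193 200]
 [130 132 131 129 122 129 126 125 119]
 [129 130 120 113 112 118 124 126 126]
 [130 127 111 109 114 115 113 127 128]
 [131 119 112 116 129 118 112 122 127]
 [131 116 111 118 123 119 113 119 128]
 [131 129 112 115 118 114 102 106 122]
 [129 128 104 107 111 110 108  77  85]]
k
[[149 252 252 249 249 249 248 251 228]
 [255 253 251 247 247 246 250 249 247]
 [255 255 244 178 164 162 227 250 248]
 [196 205 153 110 109 105 130 253 248]
 [125 117 107 114 123 116 101 244 249]
 [130 121 112 115 121 114 102 237 253]
 [129 122 109 114 116 112 110 167 196]
 [131 123 113 117 113 109 121 125 120]
 [131 114 113 116 115 118 129 128 127]
 [131 111 117 119 114 126 130 132 131]]
now
[[152 253 252 249 249 249 248 251 228]
 [255 253 251 248 247 246 251 249 248]
 [255 255 244 181 164 163 228 251 248]
 [197 204 152 111 110 106 132 222 249]
 [126 116 104 113 122 116 103 191 250]
 [130 128 111 116 120 116 106 231 253]
 [130 131 111 112 115 113 111 167 195]
 [130 126 113 116 113 109 122 125 120]
 [130 115 114 118 116 118 128 127 128]
 [132 113 116 119 114 126 129 130 130]]
[[-25.7, 1.0, -8.7], [-24.1, -0.5, -9.0], [-23.0, -2.1, -8.8], [-26.7, 0.3, -10.4], [-25.5, -1.5, -10.2], [-24.7, -3.3, -9.8], [-27.4, -0.4, -12.3], [-26.4, -2.2, -12.0], [-25.9, -4.2, -11.2], [-27.8, -0.9, -14.5], [-27.1, -2.9, -13.8], [-26.0, -4.6, -13.7]]
ball centre [-21.86190465  -0.03091288 -14.15091499] 0.35067669604069013 lean 0.3565494051938975
0.2 [ 3.48 -3.89]
0.25 [ 3.74 -4.08]
0.3 [ 4.01 -4.24]
0.35 [ 4.26 -4.38]
0.4 [ 4.5  -4.49]
```

```bash
python3 - <<'E'
import numpy as np
from scipy.optimize import least_squares
# same 4x3 pixel patch on the ball in the "off" look (rows 224-227, cols 313-315)
P=np.array([[-42,1,-9],[-41,-1,-8],[-40,-3,-8],[-43,0,-10],[-41,-1,-11],[-39,-2,-11],[-44,-1,-12],[-44,-3,-10],[-38,-3,-14],[-43,-1,-15],[-44,-3,-13],[-42,-4,-14]],float)
r=least_squares(lambda c:np.linalg.norm(P-c,axis=1)-6,[-39,0,-15]);print(r.x,r.fun.std(),'lean',np.arctan2(r.x[0]+30,r.x[2]+36))
E
```

```text
[-39.58074012   2.29488758 -13.40384331] 1.0512745829766204 lean -0.4010221963978224
```

The same fit gives a lean of -0.40 rad before and +0.36 rad now, so the toggle has turned about 0.76 rad: it is on. I withdraw so that the guard drops.

Request:
arm_command(
  rows=[
    {"delta_pos":[8,0,0],"roll":0,"jaw":0},
    {"delta_pos":[16,0,0],"roll":0,"jaw":0},
    {"delta_pos":[26,0,0],"roll":0,"jaw":0},
    {"delta_pos":[40,0,0],"roll":0,"jaw":0},
    {"delta_pos":[60,0,0],"roll":0,"jaw":0},
    {"delta_pos":[80,0,-15],"roll":0,"jaw":0},
    {"delta_pos":[100,0,-40],"roll":0,"jaw":0},
    {"delta_pos":[110,0,-60],"roll":0,"jaw":0},
    {"delta_pos":[110,0,-60],"roll":0,"jaw":0},
    {"delta_pos":[110,0,-60],"roll":0,"jaw":0},
    {"delta_pos":[110,0,-60],"roll":0,"jaw":0},
    {"delta_pos":[110,0,-60],"roll":0,"jaw":0},
  ],
)

```text
time_s: 17.55
ee_pos: [462.0, -66.2, 215.3]
ee_rot: [179.9, -0.1, -160.0]
force: [-0.2, 0.1, -0.7]
gripper_width: 0.8
gripper_force: 0.0
```

```bash
python3 - <<'E'
from h import *
st()
f=grab('scene')
cv2.imwrite('pics/z.png',cv2.resize(f['img'][120:320,160:427],(800,600)))
t=box(world(grab('top')))
for n,B in(('s',box(world(f))),('t',t)):
    q=B[(abs(B[...,1])<25)&(B[...,0]>-78)&(B[...,0]<-5)&(B[...,2]>-8)&(B[...,2]<80)]
    print(n,[(x,np.median(q[(q[:,0]>=x)&(q[:,0]<x+10)][:,2]).round(1)) for x in range(-75,-5,10)])
E
```

```text
t 17.55 face -161.5 y -0.7 z 215.3 F [-0.2  0.1 -0.7]
s [(-75, np.float64(15.7)), (-65, np.float64(3.9)), (-55, np.float64(3.6)), (-45, np.float64(3.5)), (-35, np.float64(3.5)), (-25, np.float64(3.4)), (-15, np.float64(3.4))]
t [(-75, np.float64(11.8)), (-65, np.float64(3.7)), (-55, np.float64(1.0)), (-45, np.float64(1.1)), (-35, np.float64(1.5)), (-25, np.float64(1.5)), (-15, np.float64(1.0))]
```

View pics/z.png

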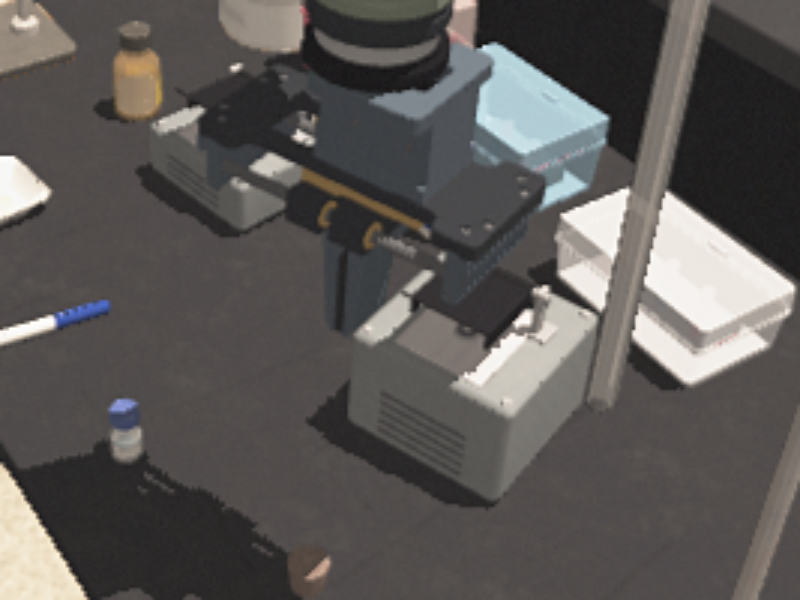

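The guard lies shut and level (px 475,300) and the gripper is clear of everything. The marker, vial and stopper are upright and in place, so I hand in.

```bash
python3 -c "
from h import *
print(env.job_done())"
```

```text
the job is handed in; nothing more can be done
None
```

I handed the job in after about 18 s of robot time: by my camera measurements the taller box's toggle is on (about 0.76 of 0.8 rad) with its guard shut over it, and nothing else looked disturbed, but the hand-in returned no verdict.

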